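# Secure the polishing-wheel rack, flip its kickstand down and hold the rack upright

### The job

The polishing-wheel rack is lying back on its rest. Leaving it there, first swing the yellow keeper bar down across the two wheels until it snaps shut in its catch, then flip the yellow kickstand at the rack's right side up over centre so that it drops to the rear, fully down. Then raise the rack by its black top handle until it stands upright and finish holding it there by the handle, still and without letting go, because it falls back when released; leave the other things on the bench where they are.

Things in the scene. Friction and masses are not known exactly. Their poses are not given: they have to be found in the camera images.
- hub (a point): centre of the hub axle about which the rack tilts, 35 mm above the bench, on the rack's fixed base (grey plate 160 x 124 x 10 mm, centred 40 mm behind the hub). Axes of the base: z up, x level towards the rack's rear (away from the robot at yaw 0), y level along the axle to the rack's left. The base is bolted down; place and yaw vary.
- rack (a joint): tilt of the rack frame about the hub's y axis, rad: 0 = upright, + = top leaning to the rear. Range -0.25 to 0.62; starts lying back on its rest near 0.62. A hub spring and its weight always pull it back to the rest, also when upright (2 to 5 N at the handle). At tilt t a frame point (x, y, z) lies at hub x = x cos t + z sin t, y, z = z cos t - x sin t.
- panel (a point): centre of the rack's blue panel (8 mm thick, 134 wide, 130 high), frame point (0, 0, 85) mm. Frame axes, also this point's: x to the rear, y left, z up along the frame, origin at the hub. 12 mm tube uprights stand at y = -70 and 70 mm; two polishing wheels sit on the panel's front, faces 18 mm in front of the frame plane.
- handle: black round grip on the rack's top tube: 16 mm diameter, 92 mm long along frame y (100 mm over its two end collars). Origin at its centre, frame point (0, 0, 200) mm; 42 mm free below it down to the panel; tube corners at y = -70 and 70 mm. About 198 mm above the bench at the start, 235 mm when upright.
- keeper (a joint): yellow keeper bar, rad: 0 = shut across the wheels, + = swung up; range 0 to 1.5, starts 0.8 to 1.4. It turns parallel to the panel about frame point (-26, -70, 85) mm; at angle a it points along frame y cos a + z sin a. Bar 6 mm thick, 12 wide, 164 long. Friction holds it where left (about 1 N at the knob moves it); from 0.1 to 0.02 its end snaps under a sprung ball (2 to 5 N).
- keeper_knob (a point): centre of the red knob (16 mm diameter, 18 mm long) that stands out to the front of the keeper bar, 135 mm from the keeper's pivot, at frame x = -47 mm (knob from frame x -38 to -57 mm). The dark catch with the sprung ball stands beside the rack's left upright, around frame point (-21, 108, 94) mm, and reaches out to y = 119 mm.
- kickstand (a joint): yellow weighted leg at the rack's right (-y) side, rad: 0 = folded, leaning to the front; + = swinging up, over, to the rear and down; 3.4 = fully down at its stop. Starts near 0. At angle k it points from its pivot along frame x sin(k-0.95) + z cos(k-0.95). With the rack on its rest it is over centre (straight up) at 0.33: short of that it falls back, beyond it falls down to 3.4 by itself.
- kick_pivot (a point): pivot of the kickstand, frame point (0, -78, 115) mm. Yellow leg 10 x 6 mm reaching 122 mm from the pivot, in the plane 5 to 11 mm outside it.
- kick_peg (a point): middle of the red peg (14 mm diameter, 36 mm long along frame y) that sticks out to the right of the kickstand, 90 mm from its pivot; this point is 42 mm to the right of the pivot (the peg runs from 24 to 60 mm).
- pliers: loose red-handled pliers, 54x168x13 mm, left of the rack; leave alone.
- carver: loose slim carving tool, 13x181x13 mm, left of the rack; leave alone.
- cast_upper: loose white plaster jaw cast, 53x71x27 mm, at the left front; leave alone.
- measure_cup: loose measuring cup, 65 mm wide, 88 mm tall, to the right; leave alone.
- grind_disc: loose reddish grinding disc, 39 mm wide, 10 mm thick, at the right front; leave alone.

How it is judged:
By the outcome, as a careful person would: the job done as asked, in the order asked, and still so for the second after the job is handed in, while the arm keeps its last pose, push and grip.
It also fails if it takes over 58 s, if anything falls off the work surface, if the arm or the gripper's body presses on something with over 40 N, if the wrist force passes 120 N, or if a joint passes its speed limit or range.

### The arm

A 6-joint arm with a two-finger parallel gripper is mounted at the origin on a cart in front of the work surface, level with it; the furniture and walls round the work are solid. World frame = base frame: x ahead of the robot, y to its left, z up, the work surface at z = 0. Lengths are in m, angles in degrees, forces in N, time in s.
With the tool pointing down it reaches from about 0.325 to 0.9 m from the base axis. Payload 3.5 kg.
Tool frame: the origin (TCP) lies on the centre line of the jaws, within the pads' length; the fingertips stand bot.tip_extent ahead of it and the grasp point (between the pads) lies 5 mm behind it (bot.tip_extent is the distance from the TCP to the fingertips, in m); z points along the fingers, y is the direction in which the jaws open and shut (so a half turn about z gives the same grasp; the last joint's range is limited). The gripper opens to 85 mm and grips with 20 to 120 N. Pads are 22 mm wide; open, the fingers measure 114 mm over their backs; the gripper's body (76 mm by 85 mm) begins 54 mm behind the grasp point. The pads swing forward as they close: fully open they stand 13 mm farther back than shut.
Start: joints at [-83.045, 15.837, -1.513, 72.651, 0, 84.076], TCP at [0.139, -0.609, 0.245] pointing down, gripper open.
Joint ranges: [-178.77, 178.77], [-48.84, 107.48], [-61.69, 71.31], [-111.58, 123.2], [-90, 87.43], [-180, 180]. Speed limits (degrees/s): [147.25, 147.25, 180, 180, 180, 180].

### API

Orientations are given as a 3x3 rotation matrix whose columns are the frame's x, y, z axes.
In Python, from plant import bot gives the robot as it stands. Calls block until the motion is done:
- bot.move_to(position, orientation): joint-space move of the TCP to a pose.
- bot.line_to(position, attitude=None, v=0.15): straight line of the TCP; attitude=None keeps the orientation; v is the mean speed in m/s.
- bot.movej(angles): joint-space move.
- bot.ungrasp() and bot.clamp(f_grip=None): open the fingers fully, or close them until they stop; f_grip is the grip in N (None keeps the last).
- bot.wait(seconds).
- bot.inverse_kinematics(position, orientation): joint angles nearest the present ones, or None.
- bot.camera(name): name is "scene" or "top" or "wrist"; returns a dict with "pixels" (420x560x3 uint8, blue, green, red), "range_z" (420x560 float32, m along the optical axis (not along the pixel's ray), 0 where there is no reading), "fx", "fy", "cx", "cy" (pixels), "world_to_cam" (4x4, takes a point from world to camera coordinates). Camera axes: x right, y down, z forward; pixel columns grow to the right and rows downward; lengths in m; the calibration is good to about 2 mm. A picture is of the moment at which its call begins.
A pose or a line that the arm cannot do raises bot.Unreachable and nothing moves.
- bot.sign_off(): hands the job in, once; it reports no verdict.
Readings, each from a call of its own:
- bot.read_time_s(): time.
- bot.read_joint_positions(): joint angles.
- bot.read_dq(): joint speeds.
- bot.read_joint_efforts(): joint torques, N m.
- bot.read_ee_pos(): TCP position.
- bot.read_ee_rot(): TCP orientation.
- bot.read_wrist_force(): force on the tool from outside, world axes, zero at the start.
- bot.read_ft_torque(): the same for the moment, N m.
- bot.read_gripper_width(): finger opening in m.
Only numpy, scipy, OpenCV 4.12 (cv2) and the standard library are available. Lean on these libraries where they do the work, as an engineer would, in place of code of your own. Each camera call takes 0.05 s, during which the arm holds its last target.

## Working session

There is one attempt and no reset: what is moved stays moved. The work goes in short steps, each a Python script; the robot and the scene stay as the last script left them, time stands still between calls to the robot, and variables do not carry over. Pictures are saved under pics/ and viewed, and the job is handed in when it is done.

```bash
ls; mkdir -p pics; python3 - <<'E'
from plant import bot
import cv2,numpy as np
for n in ("scene","top","wrist"):
    c=bot.camera(n); cv2.imwrite(f"pics/{n}0.png",c["pixels"]); np.savez(f"pics/{n}0.npz",**c)
    print(n,c["fx"],c["cx"],c["cy"],np.linalg.inv(c["world_to_cam"]).round(3).tolist())
print(bot.tip_extent,bot.read_time_s(),bot.read_ee_rot(),bot.read_gripper_width())
E
```

```text
pics
scene 446.15035575063024 275.0058611943731 208.373408525441 [[-0.742, -0.307, 0.596, -0.269], [-0.67, 0.305, -0.677, 0.943], [0.026, -0.902, -0.432, 0.708], [0.0, 0.0, 0.0, 1.0]]
top 409.3345824271792 281.1320136313068 210.22736932386888 [[-0.026, -0.994, 0.106, 0.362], [-1.0, 0.024, -0.019, 0.083], [0.016, -0.106, -0.994, 1.458], [0.0, 0.0, 0.0, 1.0]]
wrist 332.9939582324872 286.44762777207717 207.64695431147618 [[0.222, -0.925, -0.307, 0.217], [-0.975, -0.212, -0.067, -0.591], [-0.003, 0.314, -0.949, 0.372], [0.0, 0.0, 0.0, 1.0]]
0.014 0.15 [[ 9.74831826e-01  2.22941386e-01 -2.22341702e-04]
 [ 2.22941430e-01 -9.74830278e-01  1.74576614e-03]
 [ 1.72458099e-04 -1.75139757e-03 -9.99998451e-01]] 0.08546539383655545
```

View pics/scene0.png

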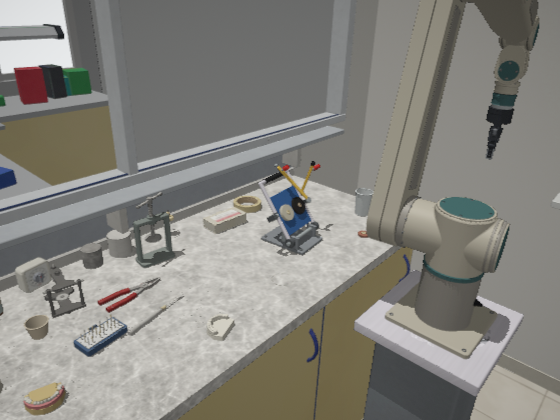

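View pics/top0.png

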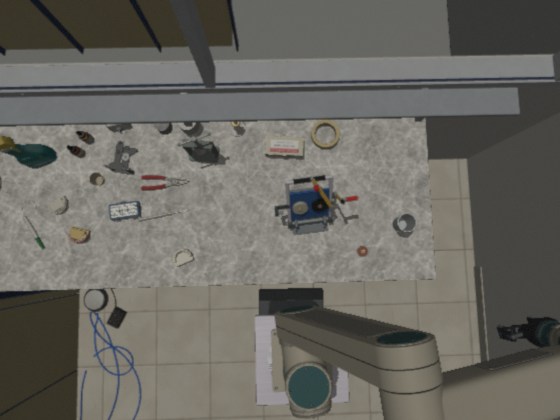

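The scene view shows the rack near (290,215). In the top view it is near (310,200), with the cup at (405,223) and the disc at (362,251). I'll zoom in on it.

```bash
python3 - <<'E'
import cv2,numpy as np
for n,(x0,y0,x1,y1),k in (("scene",(240,150,390,260),5),("top",(265,160,435,275),4)):
    c=np.load(f"pics/{n}0.npz"); im=c["pixels"][y0:y1,x0:x1]
    cv2.imwrite(f"pics/{n}0z.png",cv2.resize(im,None,fx=k,fy=k,interpolation=cv2.INTER_CUBIC))
    px=c["pixels"].astype(int); hsv=cv2.cvtColor(c["pixels"],cv2.COLOR_BGR2HSV)
    T=np.linalg.inv(c["world_to_cam"]); v,u=np.mgrid[:420,:560]; z=c["range_z"]
    P=np.stack([(u-c["cx"])/c["fx"]*z,(v-c["cy"])/c["fy"]*z,z,np.ones_like(z)],-1)@T.T
    H,S,V=hsv[...,0],hsv[...,1],hsv[...,2]
    roi=np.zeros(H.shape,bool); roi[y0:y1,x0:x1]=1
    for nm,m in dict(red=((H<6)|(H>174))&(S>170)&(V>80),yellow=(H>18)&(H<32)&(S>150)&(V>80),blue=(H>100)&(H<125)&(S>130)&(V>50),black=(V<35)).items():
        m=m&roi&(P[...,2]>0.02)&(z>0)
        N,L,st,ce=cv2.connectedComponentsWithStats(m.astype(np.uint8))
        for i in range(1,N):
            if st[i,4]>=6:
                q=P[L==i][:,:3]; print(n,nm,st[i].tolist(),ce[i].round(1),np.median(q,0).round(3),q.min(0).round(3),q.max(0).round(3))
E
```

```text
scene red [283, 165, 6, 5, 20] [285.5 167. ] [ 0.558 -0.04   0.235] [ 0.55  -0.051  0.227] [ 0.567 -0.035  0.241]
scene red [314, 164, 6, 5, 17] [316.5 166.1] [ 0.522 -0.151  0.218] [ 0.517 -0.171  0.214] [ 0.531 -0.139  0.22 ]
scene yellow [278, 166, 35, 32, 131] [297.  179.8] [ 0.54  -0.083  0.187] [ 0.513 -0.121  0.131] [ 0.582 -0.03   0.234]
scene blue [271, 186, 28, 27, 328] [283.9 197.3] [ 0.547 -0.028  0.142] [ 0.523 -0.094  0.115] [0.565 0.034 0.159]
scene blue [281, 210, 30, 25, 318] [296.2 222. ] [ 0.497 -0.031  0.072] [ 0.478 -0.096  0.055] [0.515 0.029 0.1  ]
scene black [311, 163, 4, 2, 7] [312.3 163.4] [ 0.511 -0.116  0.239] [ 0.511 -0.122  0.236] [ 0.519 -0.111  0.242]
scene black [267, 174, 15, 8, 31] [274.2 177. ] [ 0.584 -0.017  0.201] [ 0.575 -0.053  0.196] [0.59  0.023 0.204]
scene black [293, 197, 12, 17, 124] [298.2 205.6] [ 0.517 -0.06   0.11 ] [ 0.503 -0.09   0.09 ] [ 0.536 -0.035  0.133]
top red [315, 185, 3, 6, 16] [316.  187.5] [ 0.558 -0.047  0.24 ] [ 0.551 -0.05   0.233] [ 0.567 -0.043  0.243]
top red [347, 197, 10, 3, 23] [351.6 198. ] [ 0.526 -0.157  0.22 ] [ 0.522 -0.171  0.216] [ 0.529 -0.141  0.227]
top yellow [319, 189, 13, 17, 49] [324.8 197.7] [ 0.535 -0.082  0.166] [ 0.515 -0.105  0.135] [ 0.559 -0.061  0.199]
top blue [324, 189, 5, 7, 22] [326.3 191. ] [ 0.559 -0.09   0.156] [ 0.549 -0.095  0.139] [ 0.566 -0.081  0.162]
top blue [290, 191, 38, 29, 441] [305.8 203.2] [ 0.536 -0.027  0.132] [ 0.48  -0.1    0.053] [0.561 0.029 0.165]
top black [315, 177, 9, 3, 19] [319.2 177.9] [ 0.593 -0.061  0.205] [ 0.59  -0.074  0.201] [ 0.597 -0.048  0.21 ]
top black [295, 179, 15, 4, 35] [301.4 180.4] [ 0.587 -0.005  0.206] [ 0.581 -0.029  0.202] [0.591 0.014 0.21 ]
top black [312, 198, 16, 14, 131] [318.7 205. ] [ 0.519 -0.066  0.116] [ 0.501 -0.095  0.09 ] [ 0.54  -0.044  0.14 ]
```

```bash
sleep 1; ls pics
```

```text
scene0.npz
scene0.png
scene0z.png
top0.npz
top0.png
top0z.png
wrist0.npz
wrist0.png
```

View pics/scene0z.png

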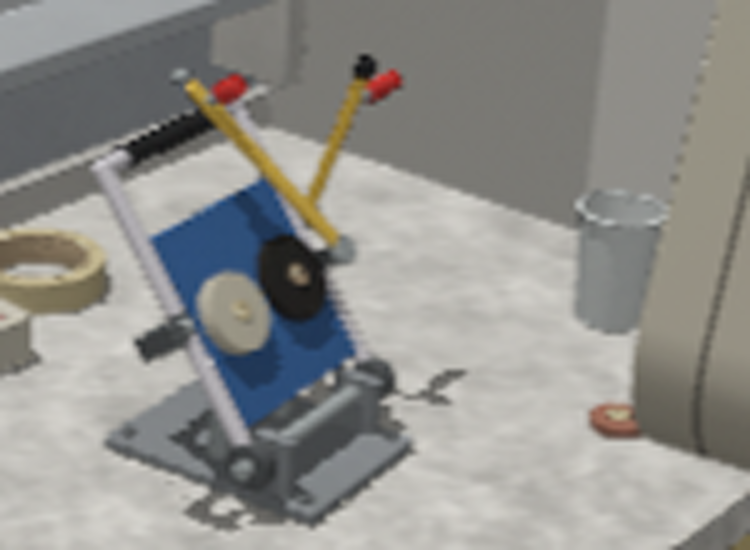

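View pics/top0z.png

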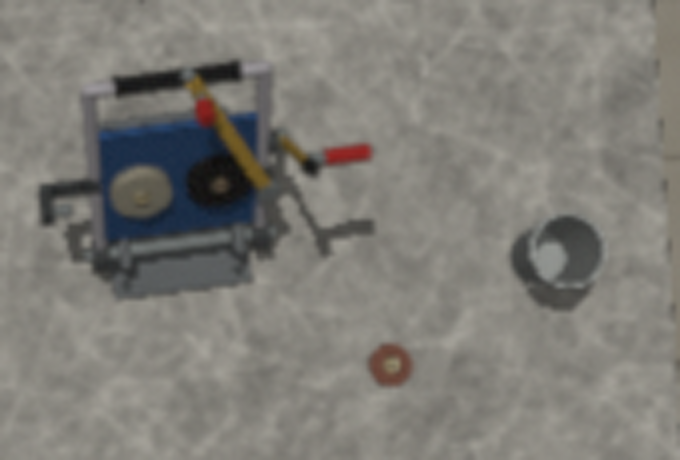

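The views agree. Handle is near (0.59,-0.03,0.2), the red knob near (0.558,-0.045,0.235) and the peg near (0.524,-0.155,0.218), so rack yaw is about +0.1. Next is a close wrist view to refine these.

```bash
cat > lib.py <<'E'
import numpy as np,cv2
from plant import bot
from scipy.spatial.transform import Rotation as R
def cloud(c):
    T=np.linalg.inv(c["world_to_cam"]); v,u=np.mgrid[:420,:560]; z=c["range_z"]
    return (np.stack([(u-c["cx"])/c["fx"]*z,(v-c["cy"])/c["fy"]*z,z,np.ones_like(z)],-1)@T.T)[...,:3]
def masks(c):
    hsv=cv2.cvtColor(c["pixels"],cv2.COLOR_BGR2HSV); H,S,V=hsv[...,0],hsv[...,1],hsv[...,2]
    return dict(red=((H<6)|(H>174))&(S>170)&(V>80),yellow=(H>18)&(H<32)&(S>150)&(V>80),blue=(H>100)&(H<125)&(S>130)&(V>50),black=(V<35))
def shot(n,tag):
    c=bot.camera(n); cv2.imwrite(f"pics/{n}{tag}.png",c["pixels"]); np.savez(f"pics/{n}{tag}.npz",**c); return c
def blobs(c,name,roi=(0,0,560,420),zmin=0.02,amin=8):
    P=cloud(c); m=masks(c)[name]&(c["range_z"]>0)&(P[...,2]>zmin)
    r=np.zeros_like(m); r[roi[1]:roi[3],roi[0]:roi[2]]=1
    N,L,st,ce=cv2.connectedComponentsWithStats((m&r).astype(np.uint8))
    return [(st[i].tolist(),ce[i].round(1),P[L==i]) for i in range(1,N) if st[i,4]>=amin]
E
python3 - <<'E'
from lib import *
o=np.array([[-1,0,0],[0,1,0],[0,0,-1.]])
p=bot.read_ee_pos(); bot.line_to([p[0],p[1],0.40],v=0.3)
bot.move_to([0.47,-0.05,0.39],o)
c=shot("wrist",1)
print(bot.read_time_s(),bot.read_joint_positions())
for n in ("red","blue","black","yellow"):
    for st,ce,q in blobs(c,n,amin=30): print(n,st,ce,np.median(q,0).round(4),q.min(0).round(3),q.max(0).round(3))
E
```

```text
3.1833 [-1.39809634e+01 -2.27052506e+00 -4.90539551e+00  8.73688848e+01
 -9.75393657e-03 -1.39086209e+01]
red [161, 236, 36, 13, 381] [177.8 241.9] [ 0.5217 -0.1573  0.2182] [ 0.516 -0.174  0.213] [ 0.529 -0.14   0.221]
red [283, 271, 15, 19, 227] [289.9 279.6] [ 0.552  -0.0477  0.2364] [ 0.546 -0.054  0.231] [ 0.565 -0.041  0.242]
blue [248, 163, 108, 88, 3958] [309.8 211.2] [ 0.5333 -0.0245  0.1288] [ 0.475 -0.105  0.052] [0.561 0.03  0.159]
blue [248, 226, 16, 29, 250] [253.1 244. ] [ 0.5569 -0.0922  0.15  ] [ 0.542 -0.099  0.126] [ 0.566 -0.079  0.158]
black [335, 144, 9, 8, 33] [338.2 146.3] [0.4532 0.0216 0.0411] [0.451 0.019 0.033] [0.46  0.029 0.045]
black [240, 155, 10, 5, 31] [244.6 156.4] [ 0.4674 -0.1102  0.0403] [ 0.466 -0.117  0.03 ] [ 0.472 -0.106  0.044]
black [351, 182, 42, 24, 234] [373.6 197.3] [0.511  0.062  0.1171] [0.484 0.031 0.109] [0.517 0.075 0.137]
black [249, 185, 45, 40, 1240] [271.8 204.4] [ 0.517  -0.069   0.1142] [ 0.498 -0.1    0.075] [ 0.539 -0.043  0.135]
black [199, 234, 15, 13, 166] [205.8 239.8] [ 0.5092 -0.1233  0.242 ] [ 0.504 -0.13   0.233] [ 0.514 -0.118  0.245]
black [0, 272, 560, 148, 39798] [290.4 373.1] [ 0.4576 -0.0483  0.4455] [ 0.448 -0.304  0.02 ] [0.89  0.376 0.468]
black [299, 278, 54, 18, 676] [326.2 287.3] [ 0.5829 -0.0076  0.2023] [ 0.574 -0.037  0.026] [0.707 0.02  0.206]
black [260, 286, 29, 16, 317] [273.  292.4] [ 0.5888 -0.0657  0.2025] [ 0.584 -0.08   0.196] [ 0.598 -0.049  0.206]
yellow [239, 202, 47, 76, 707] [261.7 236.9] [ 0.5376 -0.0791  0.1685] [ 0.509 -0.109  0.126] [ 0.566 -0.053  0.209]
yellow [287, 288, 17, 16, 149] [295.7 295.3] [ 0.5764 -0.0415  0.2275] [ 0.571 -0.051  0.22 ] [ 0.582 -0.035  0.234]
```

View pics/wrist1.png

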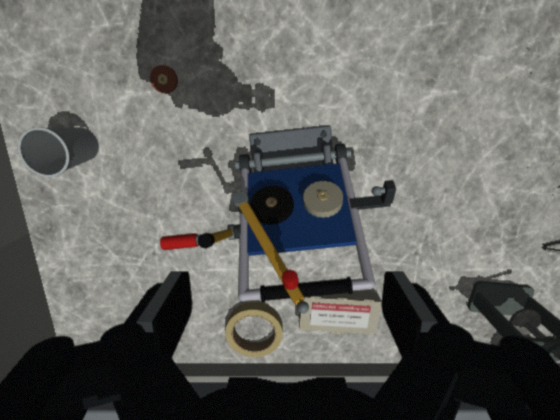

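The wrist view shows the knob at (290,280), the peg at (178,242), the handle around (300,289) and the hub discs at (338,146) and (245,156). Next I fit the rack frame.

```bash
cat > fit.py <<'E'
from lib import *
from scipy.optimize import least_squares
c=dict(np.load("pics/wrist1.npz"))
B=np.vstack([q for _,_,q in blobs(c,"blue",amin=30)])
m=B.mean(0); 
for _ in range(3):
    n=np.linalg.svd(B-B.mean(0),full_matrices=False)[2][2]; d=(B-B.mean(0))@n; B=B[abs(d)<0.004]
m=B.mean(0)
n*=-np.sign(n[0]) # front normal = -frame x
tilt=np.arcsin(n[2]); yaw=np.arctan2(-n[1],-n[0])
print("plane: tilt %.3f yaw %.3f"%(tilt,yaw),"rms",((B-m)@n).std())
hb=[q for _,_,q in blobs(c,"black",amin=30)]
hd=np.vstack([q[(q[:,2]>.19)&(q[:,2]<.21)] for q in hb if abs(np.median(q,0)[2]-.2025)<.003])
cam=np.linalg.inv(c["world_to_cam"])[:3,3]
l=np.linalg.svd(hd-hd.mean(0),full_matrices=False)[2][0]; l*=np.sign(l[1]); print("handle dir",l,"yaw",np.arctan2(-l[0],l[1]))
s=(hd-hd.mean(0))@l; hc=hd.mean(0)+l*(s.min()+s.max())/2; print("handle len",np.ptp(s),"surf c",hc)
v=cam-hc; v-=l*(v@l); hc=hc-v/np.linalg.norm(v)*0.0068; print("handle c",hc)
rd=[q for _,_,q in blobs(c,"red",amin=30)]
peg,knob=sorted([np.median(q,0) for q in rd],key=lambda p:p[1])
e=cam-peg; e-=l*(e@l); peg=peg-e/np.linalg.norm(e)*0.006
print("peg",peg,"knob surf",knob)
def w2f(p,x):
    hx,hy,yaw,t=x[:4]; q=R.from_euler('z',-yaw).apply(np.atleast_2d(p)-[hx,hy,.035]); return R.from_euler('y',-t).apply(q)
def f2w(p,x):
    hx,hy,yaw,t=x[:4]; return R.from_euler('z',yaw).apply(R.from_euler('y',t).apply(np.atleast_2d(p)))+[hx,hy,.035]
knobc=knob-(cam-knob)/np.linalg.norm(cam-knob)*0.007
def kk(a): return np.array([-.047,-.07+.135*np.cos(a),.085+.135*np.sin(a)])
def pk(k): return np.array([.09*np.sin(k-.95),-.12,.115+.09*np.cos(k-.95)])
if __name__=="__main__":
    def res(x):
        r=[(w2f(hc,x)-[0,0,.2]).ravel(),(w2f(B[::40],x)[:,0]+.004)*.2,(w2f(knobc,x)-kk(x[4])).ravel(),(w2f(peg,x)-pk(x[5])).ravel()]
        return np.concatenate(r)
    s=least_squares(res,[.473,-.042,.1,.62,1,0]); x=s.x
    print("x",x.round(4).tolist()); print("handle",w2f(hc,x),"knob",w2f(knobc,x)-kk(x[4]),"peg",w2f(peg,x)-pk(x[5]),"panelx",w2f(B,x)[:,0].mean())
    f=w2f(B,x); print("blue yz",f.min(0),f.max(0)); np.save("x.npy",x)
    print("upright handle",f2w([0,0,.2],[*x[:3],0]),"knob",f2w(kk(x[4]),x),"peg",f2w(pk(x[5]),x))
E
python3 fit.py
```

```text
plane: tilt 0.626 yaw 0.109 rms 0.0007931814806874532
handle dir [-1.00518238e-01  9.94935043e-01  5.86405151e-04] yaw 0.10068830064825361
handle len 0.09909966786786248 surf c [ 0.58552696 -0.03016408  0.20181379]
handle c [ 0.58912857 -0.02979682  0.19605763]
peg [ 0.52397228 -0.1570812   0.21265804] knob surf [ 0.5520095  -0.04766515  0.23638057]
x [0.4724, -0.0422, 0.1041, 0.6281, 1.1385, 0.0003]
handle [[0.00036719 0.00020104 0.19931224]] knob [[-0.00130479 -0.00057701 -0.00125039]] peg [[ 0.00066791  0.00037597 -0.00047791]] panelx -0.003434262585927552
blue yz [-0.00569644 -0.06444317  0.01955133] [0.00048916 0.06454747 0.1497818 ]
upright handle [[ 0.47237148 -0.04219705  0.235     ]] knob [[ 0.55725653 -0.04683674  0.23057902]] peg [[ 0.52375313 -0.15748211  0.21343721]]
```

```bash
cat > plan.py <<'E'
from fit import *
X=np.load("x.npy"); X[3]=0.622; 
def Rf(t): return R.from_euler('z',X[2]).as_matrix()@R.from_euler('y',t).as_matrix()
def ktool(a,sgn=1,extra=0.):
    # tool z=frame x (pitched extra down), tool y = sgn*tangent
    F=Rf(.622); z=F[:,0]; y=sgn*(F@[0,np.sin(a),-np.cos(a)])
    return np.column_stack([np.cross(y,z),y,z])
def kpos(a,dx=-.046): 
    p=kk(a); p[0]=dx; return f2w(p,[*X[:3],.622])[0]
E
python3 - <<'E' 2>&1 | grep -v "^plane\|^handle\|^peg"
from plan import *
for sg in (1,-1):
    for a in (X[4],.8,.5,.2,0.0):
        print(sg,round(a,2),kpos(a).round(3),[None if q is None else np.round(q,1) for q in (bot.inverse_kinematics(kpos(a),ktool(a,sg)),bot.inverse_kinematics(kpos(a,-.13),ktool(a,sg)))])
for al in (-.622,-.3,0,.3,.622):
  for t in (.622,.3,0):
    for sg in (1,-1):
        # tool z tilt angle al+ (0.622-t): direction = (sin,0,-cos)
        F=R.from_euler('z',X[2]).as_matrix(); an=al+.622-t; z=F@[np.sin(an),0,-np.cos(an)]; y=sg*F@[np.cos(an),0,np.sin(an)]
        q=bot.inverse_kinematics(f2w([0,0,.2],[*X[:3],t])[0]+z*.005,np.column_stack([np.cross(y,z),y,z])); print(al,t,sg,None if q is None else np.round(q,1))
E
```

```text
1 1.14 [ 0.557 -0.047  0.231] [array([-22.9, -13.5, -53.8,  -1. ,  23.1, -42.5]), array([-29.8, -27.4, -54.2,  14.7,  28.4, -47.5])]
1 0.8 [ 0.538 -0.011  0.21 ] [array([-18.1, -14.5, -57.9,  -5.3,  19.3, -58.7]), array([-24.6, -30.3, -58.3,  11.8,  24.4, -63.1])]
1 0.5 [0.517 0.011 0.183] [None, None]
1 0.2 [0.494 0.023 0.153] [None, None]
1 0.0 [0.478 0.024 0.131] [None, None]
-1 1.14 [ 0.557 -0.047  0.231] [array([-22.9, -13.5, -53.8,  -1. ,  23.1, 137.5]), array([-29.8, -27.4, -54.2,  14.7,  28.4, 132.5])]
-1 0.8 [ 0.538 -0.011  0.21 ] [array([-18.1, -14.5, -57.9,  -5.3,  19.3, 121.3]), array([-24.6, -30.3, -58.3,  11.8,  24.4, 116.9])]
-1 0.5 [0.517 0.011 0.183] [None, None]
-1 0.2 [0.494 0.023 0.153] [None, None]
-1 0.0 [0.478 0.024 0.131] [None, None]
-0.622 0.622 1 [ -6.   38.1  17.5 104.5  -6.9  80.2]
-0.622 0.622 -1 [ -6.   38.1  17.5 104.5  -6.9 -99.8]
-0.622 0.3 1 [-8.6 18.7 -2.6 85.3 -4.3 76. ]
-0.622 0.3 -1 [  -8.6   18.7   -2.6   85.3   -4.3 -104. ]
-0.622 0 1 [-12.9   1.  -20.8  68.2   0.   71.1]
-0.622 0 -1 [ -12.9    1.   -20.8   68.2    0.  -108.9]
-0.3 0.622 1 [-7
[... 447 characters left out ...]
 -1 [ -14.1   -3.9  -29.    47.5    6.2 -109.1]
0 0 1 [-22.2 -20.  -46.1  31.7  16.   66.5]
0 0 -1 [ -22.2  -20.   -46.1   31.7   16.  -113.5]
0.3 0.622 1 [-11.6   4.1 -24.4  45.1   5.1  73.2]
0.3 0.622 -1 [ -11.6    4.1  -24.4   45.1    5.1 -106.8]
0.3 0.3 1 [-17.9 -12.2 -42.2  26.7  13.6  70.3]
0.3 0.3 -1 [ -17.9  -12.2  -42.2   26.7   13.6 -109.7]
0.3 0 1 [-28.3 -25.6 -58.7   9.4  26.6  67.7]
0.3 0 -1 [ -28.3  -25.6  -58.7    9.4   26.6 -112.3]
0.622 0.622 1 [-14.7  -3.8 -39.3  20.6  11.9  72.9]
0.622 0.622 -1 [ -14.7   -3.8  -39.3   20.6   11.9 -107.1]
0.622 0.3 1 [-22.4 -16.  -56.3  -0.8  22.7  72.4]
0.622 0.3 -1 [ -22.4  -16.   -56.3   -0.8   22.7 -107.6]
0.622 0 1 None
0.622 0 -1 None
```

Frame fit residuals are about 1 mm. The keeper can't be reached square to the panel (IK fails below about a=0.8). So I'll push the knob with closed, vertical fingers: first sideways along the arc, then from above into the catch.

```bash
sed -i 's/^print(/if __name__=="__main__": print(/; s/; print(/; __name__=="__main__" and print(/' fit.py
cat >> plan.py <<'E'
F0=R.from_euler('z',X[2]).as_matrix()
OD=F0@np.array([[-1,0,0],[0,1,0],[0,0,-1.]])   # tool down, jaws along rack y
def tip(pf,up=0): return f2w(pf,[*X[:3],.622])[0]+[0,0,bot.tip_extent+up]
E
python3 - <<'E'
from plan import *
bot.clamp(20); print("w",bot.read_gripper_width(),bot.read_ee_pos())
def p1(a,g=.0235): k=kk(a); return tip([-.042,k[1]-g,k[2]-.008])
a0=X[4]
s=p1(a0,.045)
for p in (s,p1(.6)):print(p.round(3),bot.inverse_kinematics(p,OD) is not None)
bot.move_to(s+[0,0,.09],OD)
bot.line_to(s,v=.1)
f0=bot.read_wrist_force(); print("f",f0)
bot.line_to(p1(a0,.026),v=.06); print(bot.read_wrist_force()-f0)
for a in np.linspace(a0,.55,7)[1:]:
    bot.line_to(p1(a),v=.08); print(round(a,2),(bot.read_wrist_force()-f0).round(1))
shot("wrist",2);shot("scene",2); print(bot.read_time_s())
for n in("wrist2","scene2"):
    im=cv2.imread(f"pics/{n}.png"); 
    if n[0]=="s": cv2.imwrite("pics/scene2z.png",cv2.resize(im[140:260,230:390],None,fx=4,fy=4,interpolation=cv2.INTER_CUBIC))
E
```

```text
w -5.5188832155604394e-05 [ 0.47000245 -0.0499428   0.39003187]
[ 0.56  -0.092  0.236] True
[ 0.525 -0.019  0.198] True
f [-0.71573579  0.93368311  0.61778248]
[ 0.46565225 -1.13949947  0.99301915]
1.04 [ 0.9 -0.8 -0.1]
0.94 [ 0.1 -1.2 -1.1]
0.84 [ 0.7 -1.1 -0. ]
0.75 [-0.1 -0.9 -0.8]
0.65 [ 1.3 -1.7  0.4]
0.55 [ 0.2 -0.6 -1. ]
8.0333
```

View pics/scene2z.png

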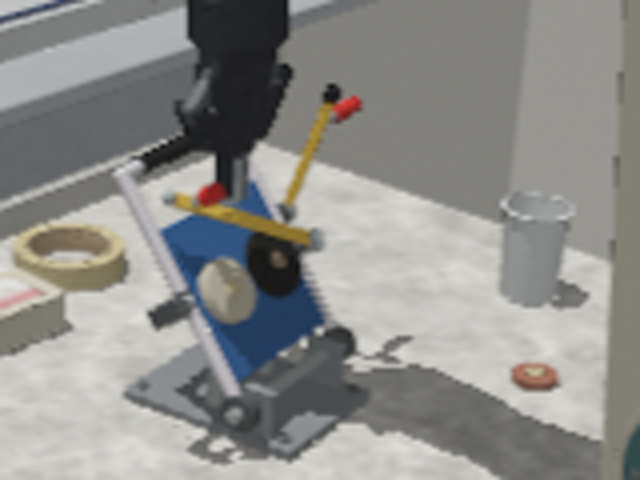

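View pics/wrist2.png

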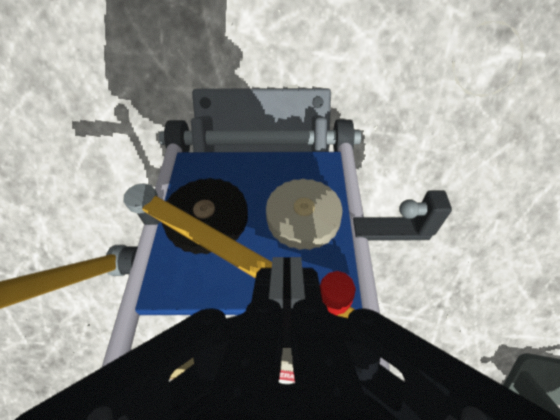

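The knob moved left ahead of the fingers (wrist image (338,290)) and the bar is at about 0.55 rad with light forces. Now I push from above to shut it.

```bash
python3 - <<'E'
from plan import *
def p2(a,dz=0): k=kk(a); return tip([-.038,k[1],k[2]+.0145+dz])
p=bot.read_ee_pos(); q=p+F0@[0,-.012,0]
bot.line_to(q,v=.12); bot.line_to(q+[-.01,0,.075],v=.15)
s=p2(.7,.02); bot.line_to([s[0],s[1],q[2]+.075],v=.15); bot.line_to(s,v=.12)
f0=bot.read_wrist_force()
for a in (.7,.6,.5,.4,.3,.2,.14,.1,.08,.06,.04,.02,0):
    bot.line_to(p2(a),v=.05); f=bot.read_wrist_force()-f0; print(a,f.round(1))
    if np.linalg.norm(f)>20: break
c=shot("wrist",3); print(bot.read_time_s())
E
```

```text
0.7 [-0.6 -1.   1.4]
0.6 [ 0.5 -0.7  1.3]
0.5 [-0.7  0.1 -0.2]
0.4 [ 0.3 -0.1  0.2]
0.3 [ 0.6 -0.9  0.5]
0.2 [0.3 0.3 0.5]
0.14 [ 0.2 -0.1 -0.1]
0.1 [0.3 0.2 0.5]
0.08 [ 0.  -0.3  1.3]
0.06 [1.9 0.1 2.1]
0.04 [1.3 0.2 0.4]
0.02 [-0.3 -0.4  1. ]
0 [-0.1 -0.7  0.6]
14.3333
```

View pics/wrist3.png

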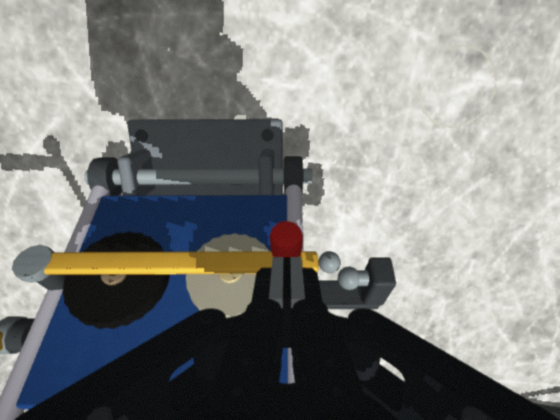

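The force rose to about 3 N near 0.06 and then dropped, and the bar now lies across both wheels with its end past the ball at (348,278). I'll press slightly further, back off and measure the angle.

```bash
python3 - <<'E'
from plan import *
def p2(a,dz=0): k=kk(a); return tip([-.038,k[1],k[2]+.0145+dz])
f0=bot.read_wrist_force()
for d in (.001,.002,.003,.004):
    bot.line_to(p2(0,-d),v=.03); f=bot.read_wrist_force()-f0; print(d,f.round(1))
    if np.linalg.norm(f)>6: break
bot.line_to(p2(0,.01),v=.1)
p=bot.read_ee_pos(); bot.line_to(p+[-.02,0,.14],v=.25)
c=shot("wrist",4); print(bot.read_time_s())
x=[*X[:3],.622]
for st,ce,q in blobs(c,"yellow",amin=30): 
    f=w2f(q,x); 
    f=f[f[:,1]<.1]; print("yellow",st,f.min(0).round(3),f.max(0).round(3)); 
    if np.ptp(f[:,1])>.06: print("angle",np.arctan(np.polyfit(f[:,1],f[:,2],1)[0]),"z at y=0",np.polyval(np.polyfit(f[:,1],f[:,2],1),0))
for st,ce,q in blobs(c,"red",amin=30): print("red",st,w2f(np.median(q,0),x))
E
```

```text
0.001 [-0.4  0.1 -0.1]
0.002 [0.9 1.1 3.4]
0.003 [0.2 0.9 5.6]
0.004 [0.4 0.9 7.9]
16.3917
yellow [152, 199, 150, 13, 1635] [-0.03  -0.063  0.078] [-0.011  0.081  0.091]
angle 0.00419746168892582 z at y=0 0.08575667823311363
yellow [61, 246, 67, 22, 371] [-0.081 -0.084  0.121] [-0.007 -0.082  0.178]
red [276, 180, 16, 22, 295] [[-0.05256261  0.06477606  0.08751128]]
red [0, 252, 42, 16, 526] [[-0.07766487 -0.12045746  0.16934957]]
```

View pics/wrist4.png

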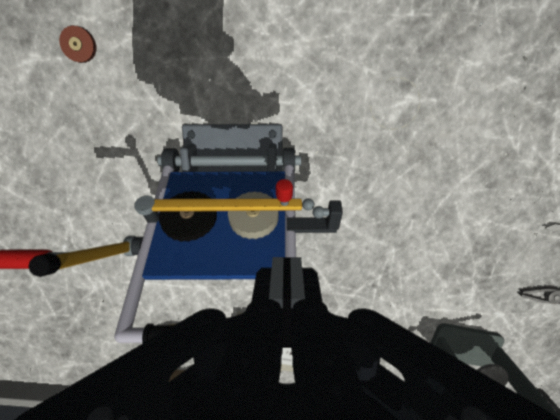

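The keeper measures 0.004 rad with its knob at frame (65, 87) mm, so it is shut. Next is the kickstand: closed vertical fingers push the peg to the rear.

```bash
python3 - <<'E'
from plan import *
O2=F0@np.column_stack([[0,-1,0],[-1,0,0],[0,0,-1.]])
x=[*X[:3],.622]
def pp(k,gap=0.):
    f=pk(k); f[1]=-.123; return f2w(f,x)[0]+F0@[-(.007+.0145+gap),0,0]+[0,0,bot.tip_extent-.008]
s=pp(0,.02); print(s,bot.inverse_kinematics(s,O2),bot.inverse_kinematics(s+[0,0,.1],O2))
bot.move_to(s+[0,0,.1],O2); bot.line_to(s,v=.15)
f0=bot.read_wrist_force()
for k in (0,.1,.2,.3,.4,.5):
    bot.line_to(pp(k),v=.06); print(k,(bot.read_wrist_force()-f0).round(1))
shot("wrist",5); c=shot("scene",5)
cv2.imwrite("pics/scene5z.png",cv2.resize(c["pixels"][140:260,230:390],None,fx=4,fy=4,interpolation=cv2.INTER_CUBIC)); print(bot.read_time_s())
E
```

```text
[ 0.48168369 -0.1648936   0.21966417] [ -26.17572064    4.99217392  -17.82446985   67.18335623    0.
 -122.14000896] [ -26.17572064    2.20462855   -8.68470307   79.11066838    0.
 -122.14000896]
0 [-0.2 -0.2 -0.8]
0.1 [-0.1 -0.4 -1. ]
0.2 [-0.1  0.3  0.2]
0.3 [-0.9 -0.3 -0.5]
0.4 [-0.6 -0.5 -0.3]
0.5 [-0.3 -0.1 -1.4]
20.9917
```

View pics/scene5z.png

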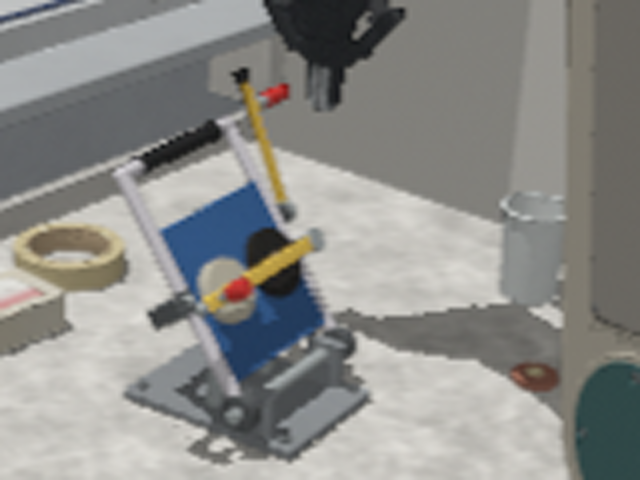

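View pics/wrist5.png

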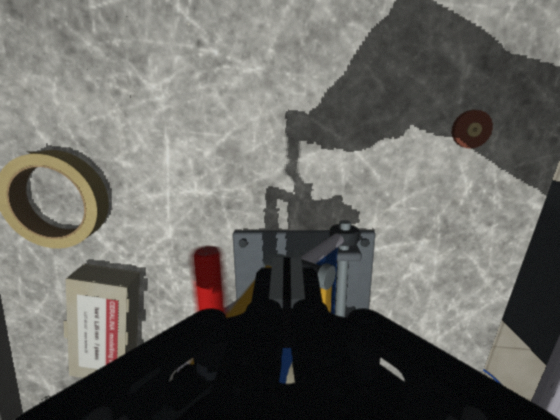

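The peg (scene crop (275,95)) has gone over centre and is falling to the rear, clear of the fingers. I'll raise the arm and check it lands fully down.

```bash
python3 - <<'E'
from plan import *
p=bot.read_ee_pos(); bot.line_to(p+[-.03,0,.13],v=.25)
x=[*X[:3],.622]
for n in ("top","scene"):
    c=shot(n,6)
    for st,ce,q in blobs(c,"red",roi=(240,140,390,260)): print(n,"red",st,np.median(q,0).round(3),w2f(np.median(q,0),x).round(3))
    cv2.imwrite(f"pics/{n}6z.png",cv2.resize(c["pixels"][140:260,230:390],None,fx=4,fy=4,interpolation=cv2.INTER_CUBIC))
print("k=3.4 peg",f2w(pk(3.4),x),bot.read_time_s())
E
```

```text
top red [338, 194, 7, 3, 16] [ 0.561 -0.154  0.045] [[ 0.057 -0.12   0.052]]
top red [290, 215, 5, 5, 16] [0.479 0.024 0.138] [[-0.049  0.065  0.092]]
scene red [287, 210, 5, 5, 20] [0.477 0.032 0.135] [[-0.048  0.073  0.088]]
k=3.4 peg [[ 0.5577083  -0.15393467  0.03868005]] 21.775
```

View pics/scene6z.png

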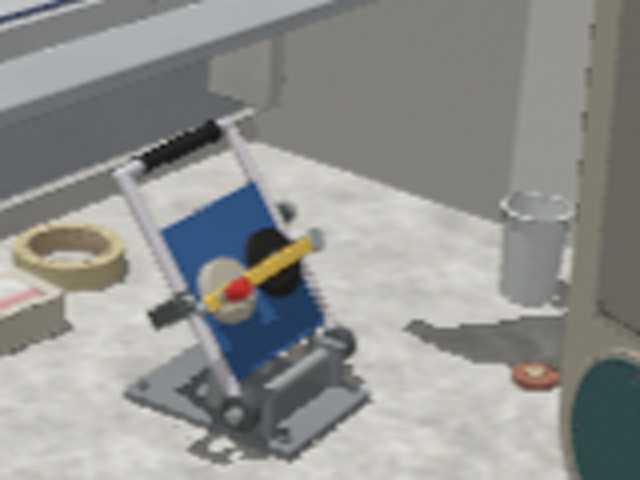

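View pics/top6z.png

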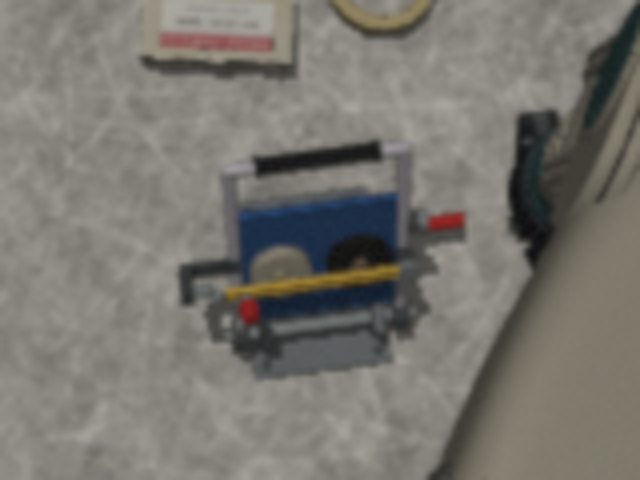

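The kickstand peg sits at z≈0.039 (surface 0.045), which matches k=3.4. Now I grip the handle.

```bash
cat >> plan.py <<'E'
def hpose(t,al=-.3,back=0.):
    an=al+.622-t; z=F0@[np.sin(an),0,-np.cos(an)]; y=-F0@[np.cos(an),0,np.sin(an)]
    return f2w([0,0,.2],[*X[:3],t])[0]+z*(.005-back),np.column_stack([np.cross(y,z),y,z])
E
python3 - <<'E'
from plan import *
bot.ungrasp()
p,o=hpose(.622,back=.12); bot.move_to(p,o)
p,o=hpose(.622); bot.line_to(p,o,v=.12)
f0=bot.read_wrist_force(); print("f at pose",f0); bot.clamp(50)
print("w",bot.read_gripper_width(),(bot.read_wrist_force()-f0).round(1),bot.read_ee_pos()-p)
c=shot("scene",7); shot("wrist",7)
cv2.imwrite(f"pics/scene7z.png",cv2.resize(c["pixels"][140:260,230:390],None,fx=4,fy=4,interpolation=cv2.INTER_CUBIC)); print(bot.read_time_s())
E
```

```text
f at pose [-0.2925282  -0.37155327  1.03144447]
w 0.014806929266834967 [ 4.4  0.2 -1.6] [1.03905157e-03 1.30710154e-04 6.41351413e-06]
25.2
```

View pics/scene7z.png

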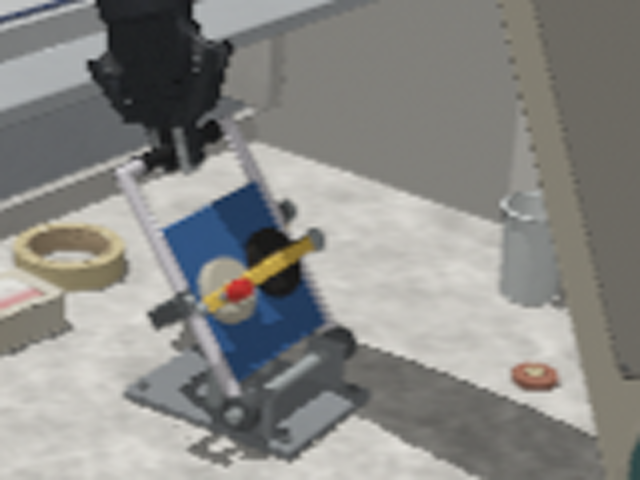

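The handle is gripped (width 14.8 mm, small force). Now I raise it along the arc.

```bash
python3 - <<'E'
from plan import *
for t in np.linspace(.622,0,11)[1:]:
    p,o=hpose(t); bot.line_to(p,o,v=.06)
    print(round(t,2),bot.read_wrist_force().round(1),round(bot.read_gripper_width(),4),(bot.read_ee_pos()-p).round(4))
bot.wait(.5)
for n in("top","scene","wrist"): c=shot(n,8); n!="wrist" and cv2.imwrite(f"pics/{n}8z.png",cv2.resize(c["pixels"][140:260,230:390],None,fx=4,fy=4,interpolation=cv2.INTER_CUBIC))
print(bot.read_time_s(),bot.read_wrist_force())
for n in("top","scene","wrist"):
    c=dict(np.load(f"pics/{n}8.npz"))
    roi=(240,140,390,260) if n!="wrist" else (0,0,560,420)
    bs=blobs(c,"blue",roi=roi)
    if bs:
        B=np.vstack([q for _,_,q in bs]); B=B[(B[:,2]<.2)&(abs(B[:,0]-.47)<.1)]
        for _ in range(4):
            nn=np.linalg.svd(B-B.mean(0),full_matrices=False)[2][2]; d=(B-B.mean(0))@nn; B=B[abs(d)<.005]
        nn*=-np.sign(nn[0]); print(n,len(B),"tilt",np.arcsin(nn[2]),"yaw",np.arctan2(-nn[1],-nn[0]),"frame pts",w2f(B,[*X[:3],0]).mean(0))
    for st,ce,q in blobs(c,"red",roi=roi): print(n,"red",st,w2f(np.median(q,0),[*X[:3],0]).round(3))
E
```

```text
0.56 [ 2.9  0.4 -0. ] 0.0143 [ 0.0002 -0.      0.0005]
0.5 [ 4.  -0.2 -0.3] 0.0144 [ 0.0005 -0.      0.0002]
0.44 [ 3.2 -0.2  1.1] 0.0145 [ 0.0005 -0.0001  0.0001]
0.37 [ 3.7 -0.9  1.2] 0.0145 [ 0.0004 -0.0002  0.    ]
0.31 [ 3.2 -0.8  2.4] 0.0142 [ 0.0003 -0.0002 -0.0001]
0.25 [ 3.2 -3.   0.8] 0.0144 [ 0.0002 -0.0002 -0.0002]
0.19 [ 3.4 -2.3 -0.2] 0.014 [ 0.     -0.0003 -0.0002]
0.12 [ 3.5 -4.3 -1.1] 0.0141 [-0.0002 -0.0004 -0.0003]
0.06 [ 2.8 -4.2 -1.7] 0.0147 [-0.0003 -0.0004 -0.0004]
0.0 [ 3.1 -4.9 -2.5] 0.0146 [-0.0004 -0.0005 -0.0006]
29.35 [ 3.53575099 -5.3485365  -1.11194133]
top red [340, 197, 8, 3, 14] [[ 0.06  -0.121  0.053]]
top red [293, 234, 3, 4, 12] [[-0.046  0.066  0.09 ]]
scene 385 tilt -0.006322760080335265 yaw 0.11468239095585278 frame pts [-0.00103908  0.00919491  0.10610101]
scene red [303, 219, 7, 6, 28] [[-0.047  0.072  0.088]]
wrist 1806 tilt 0.0876134840681992 yaw 0.11144847065699745 frame pts [-0.0016593  -0.02952385  0.14705525]
wrist red [268, 20, 16, 50, 756] [[ 0.056 -0.121  0.051]]
wrist red [381, 290, 24, 22, 430] [[-0.048  0.06   0.09 ]]
```

View pics/scene8z.png

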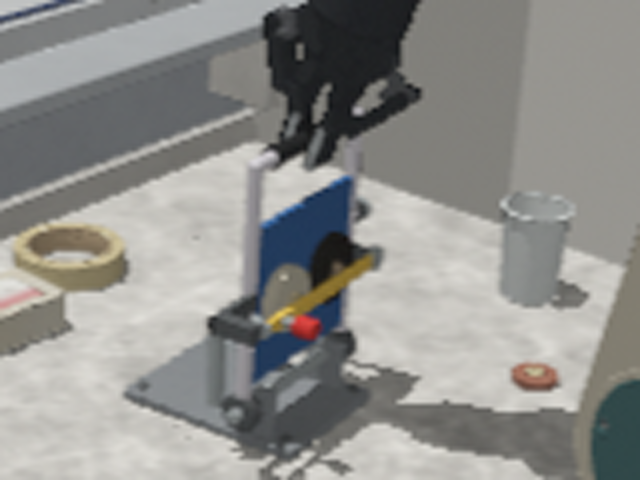

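View pics/wrist8.png

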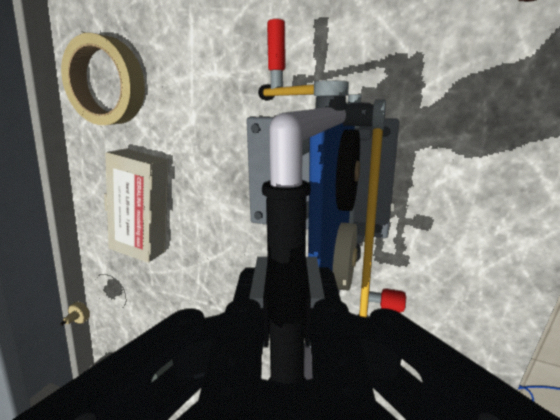

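```bash
python3 - <<'E'
from plan import *
for n in("top","scene","wrist"):
    c=dict(np.load(f"pics/{n}8.npz")); P=cloud(c); f=w2f(P.reshape(-1,3),[*X[:3],0]).reshape(P.shape)
    m=masks(c)["blue"]&(c["range_z"]>0); m=cv2.erode(m.astype(np.uint8),np.ones((2,2)))>0
    q=f[m]; q=q[(abs(q[:,0]+.004)<.012)&(q[:,2]>.02)&(q[:,2]<.146)&(abs(q[:,1])<.066)]
    if len(q)>20:
        print(n,len(q),"slope/offset",np.polyfit(q[:,2],q[:,0],1),[(round(z,2),np.median(q[abs(q[:,2]-z)<.01][:,0]).round(4)) for z in np.arange(.03,.15,.02) if (abs(q[:,2]-z)<.01).sum()>8])
    # left/right uprights: bright tube pixels, x of points along z
    hsv=cv2.cvtColor(c["pixels"],cv2.COLOR_BGR2HSV); g=(hsv[...,1]<45)&(hsv[...,2]>120)
    for ys in(-.07,.07):
        q=f[g&(abs(f[...,1]-ys)<.012)&(abs(f[...,0])<.02)&(f[...,2]>.04)&(f[...,2]<.19)]
        if len(q)>30: print(n,"tube",ys,len(q),"slope",np.polyfit(q[:,2],q[:,0],1).round(4))
    q=f[(masks(c)["black"])&(abs(f[...,0])<.03)&(abs(f[...,1])<.048)&(abs(f[...,2]-.2)<.012)]
    if len(q): print(n,"handle",len(q),np.median(q,0).round(4))
print(bot.read_dq(),bot.read_gripper_width())
E
```

```text
top handle 51 [-0.0004  0.0291  0.2072]
scene 279 slope/offset [-0.00668802 -0.00043237] [(np.float64(0.03), np.float64(-0.0008)), (np.float64(0.05), np.float64(-0.0008)), (np.float64(0.11), np.float64(-0.001)), (np.float64(0.13), np.float64(-0.0013))]
scene tube -0.07 54 slope [ 0.0283 -0.0048]
scene tube 0.07 123 slope [ 0.0041 -0.0011]
scene handle 34 [-0.0048  0.0085  0.2042]
wrist handle 7572 [-0.0039 -0.0082  0.2054]
[-0.02112528 -0.10681506  0.03340576  0.01063781  0.04059171 -0.08212673] 0.014592400095043496
```

The tilt estimates are panel −0.007, left tube +0.004 and handle x −0.4 mm, so the rack is upright within about 0.01 rad. One last check on stillness and the loose items, then I hand in.

```bash
python3 - <<'E'
from plan import *
bot.wait(.8); c=shot("top",9); s=shot("scene",9)
for n,b in(("top",c),("scene",s)):
    a=np.load(f"pics/{n}0.npz")["pixels"]; d=cv2.absdiff(a,b["pixels"]).max(2)>60
    N,L,st,ce=cv2.connectedComponentsWithStats(d.astype(np.uint8)); print(n,[(r[:4].tolist(),int(r[4])) for r in st[1:] if r[4]>25])
print(bot.read_ee_pos()-hpose(0)[0],abs(bot.read_dq()).max(),bot.read_gripper_width(),bot.read_wrist_force(),bot.read_time_s())
for st,ce,q in blobs(s,"red",roi=(240,140,390,260)): print("red",w2f(np.median(q,0),[*X[:3],0]).round(3))
bot.sign_off()
E
```

```text
top [([312, 176, 13, 12], 73), ([294, 178, 17, 6], 68), ([322, 188, 11, 24], 162), ([348, 196, 9, 5], 29), ([275, 205, 15, 11], 67), ([291, 214, 9, 7], 39), ([304, 218, 18, 4], 33), ([331, 220, 23, 28], 165), ([285, 232, 13, 10], 58), ([299, 232, 15, 7], 46), ([307, 232, 15, 55], 166), ([354, 274, 7, 7], 32), ([301, 288, 22, 22], 304), ([302, 308, 41, 22], 517), ([275, 315, 21, 14], 241), ([347, 314, 87, 32], 1521), ([224, 336, 58, 84], 2806), ([474, 363, 7, 13], 75), ([369, 364, 19, 6], 27), ([289, 367, 40, 41], 1279), ([442, 366, 30, 20], 381), ([333, 369, 15, 43], 315), ([379, 389, 33, 5], 41)]
scene [([330, 38, 15, 27], 326), ([498, 61, 18, 19], 206), ([340, 87, 19, 20], 265), ([492, 93, 11, 11], 88), ([502, 95, 15, 12], 122), ([486, 106, 11, 16], 107), ([487, 108, 27, 51], 458), ([259, 113, 83, 119], 3176), ([408, 199, 28, 30], 483), ([366, 205, 20, 34], 307), ([486, 204, 12, 16], 32), ([446, 215, 16, 7], 26), ([494, 220, 9, 20], 45), ([286, 225, 8, 12], 56), ([321, 224, 12, 7], 31), ([482, 225, 13, 14], 73), ([494, 227, 15, 44], 101), ([295, 231, 120, 51], 1680), ([274, 233, 13, 14], 44), ([300, 235, 9, 7], 29), ([301, 237, 18, 13], 95), ([277, 248, 11, 8], 43), ([423, 254, 9, 18], 44), ([485, 260, 9, 13], 62), ([380, 287, 38, 21], 510), ([387, 296, 135, 77], 2423), ([394, 312, 88, 43], 1212), ([485, 332, 17, 8], 60)]
[ 0.00012559 -0.0004608  -0.00055877] 0.11592564742986228 0.014547832974196255 [ 3.10721161 -4.41505553 -1.57317778] 30.25
red [[-0.045  0.071  0.087]]
the job is handed in; nothing more can be done
```

The job is done and handed in at 30.3 s, in the order asked. The arm is still gripping the handle with the rack upright.

- **Keeper:** I pushed the knob along its arc until it snapped, with a peak of about 3 N near 0.06 rad. The bar then measured 0.004 rad, and after the raise the knob was still at its shut position.
- **Kickstand:** I pushed the peg over centre and it fell to the rear by itself. Its peg ended within a few mm of where it should be at 3.4 rad, and was still there after the raise.
- **Rack:** I gripped the handle at 50 N and raised it along its arc. At the end the arm was within 1 mm of the upright pose and still, with about 6 N at the wrist.
- **Tilt readings:** the panel gave −0.007 rad, the left tube +0.004 rad and the handle sat −0.4 mm from upright. Two readings disagreed: +0.088 rad from the wrist view, whose points mixed the panel's front and top edge, and +0.028 rad from a sparse right-tube reading. I set both aside as poor measurements.
- **Other things on the bench:** in the top view, no picture change against the start falls on the loose items. All the changes are the rack, the arm or shadows.

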